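# Empty the scoop tray from under the mic boom into the parts bin

### The arm

A 6-joint arm with a two-finger parallel gripper is mounted at the origin on the work surface. World frame = base frame: x ahead of the robot, y to its left, z up, the work surface at z = 0. Lengths are in mm, angles in rad, forces in N, time in s.
With the tool pointing down it reaches from about 275 to 1000 mm from the base axis. Payload 8.4 kg.
Tool frame: the origin (TCP) lies midway between the tips of the shut fingers; the grasp point (between the pads) lies 19 mm behind it; z points along the fingers, y is the line along which they close (so a half turn about z gives the same grasp; the last joint's range is limited). The gripper opens to 85 mm and grips with 20 to 120 N. Pads are 22 mm wide; open, the fingers measure 114 mm over their backs; the gripper's body (76 mm by 85 mm) begins 54 mm behind the grasp point. The pads swing forward as they close: fully open they stand 13 mm farther back than shut.
Start: joints at [1.145, 0.353, 1.633, -0, 1.155, -0.002], TCP at [257.016, 569.711, 231.281] pointing down, gripper open.
Joint ranges: [-2.63, 2.63], [-0.92, 2.1], [0.06, 2.66], [-1.3, 4.44], [0, 2.69], [-3.02, 3.02]. Speed limits (rad/s): [2.22, 2.22, 2.79, 3.14, 3.14, 3.14].

### API

Orientations are given as [roll, pitch, yaw] about the fixed x, y, z axes, in that order (R = Rz(yaw) Ry(pitch) Rx(roll)).
In Python, from rig import r, cams gives the robot as it stands. The module is installed in compiled form; this text tells all that it offers.
- The arm moves only by the tool send_rows, never from a script. Its argument "targets" is one flat list of numbers, 7 for each row, row after row: the shift along the tool's x, y, z in m, then the turn, a rotation vector about the tool's x, y, z in rad, then the opening, from -1 (shut) to 1 (fully open). In form: [tx, ty, tz, wx, wy, wz, fingers, tx, ty, tz, wx, wy, wz, fingers, ...]. A call has 1 to 12 rows; each row is the pose to reach, as a shift and turn from the pose commanded when the call began, along the tool's axes at that moment; what a row does not reach only later rows make up. A row lasts 1/12 s, in which the tool goes at most 41.7 mm and 7.16 degrees, less where a joint would pass 70% of its speed; a pose out of reach is approached as far as the arm can. A call with a gripper value outside its range is refused whole. The fingers move at their own pace and stop on an object; "grip_force" is the grip in N (left out, the last holds). Time passes only in rows, so rows that repeat a pose let the fingers close. It gives the time, the measured TCP pose, the force, the opening and the grip force at its end, in the units of the state.
- r.sense(): the state, without advancing time (a new reading comes with each control period).
- cams.grab_frame(name): name is "scene" or "side" or "wrist"; returns a dict with "color" (400x640x3 uint8, blue, green, red), "fx", "fy", "cx", "cy" (pixels), "k1" (the pictures are not rectified: a ray, as slopes to the right and down, at radius r is drawn at 1 + k1 r^2 times it, then the intrinsics apply), "xyz" and "attitude" of the camera in the world. Camera axes: x right, y down, z forward; pixel columns grow to the right and rows downward; lengths in mm; the calibration is good to about 2 mm. A picture is of the moment at which its call begins. There is no depth.
- r.sign_off(): hands the job in; it is judged then, once.
The state is a dict: "clock": time; "qpos": joint angles; "qvel": joint speeds; "joint_efforts": joint torques, N m; "eef_pos": TCP position; "tcp_rot": TCP orientation; "contact_force": force on the tool from outside, world axes, zero at the start; "wrist_torque": the same for the moment, N m; "opening": opening from 0.0 (shut) to 1.0 (fully open); "grasp_force": force on a finger pad.
Only numpy, scipy, OpenCV 4.12 (cv2) and the standard library are available. Lean on these libraries where they do the work, as an engineer would, in place of code of your own. Each camera call takes 0.05 s, during which the arm holds its last target. There are 200 camera calls.

### The job

Draw the loaded blue scoop tray out from under the low microphone boom by its yellow pull tab and set it down, still loaded, in the middle of the green mat; let go, take it again by its black rear handle, and tip it low over the grey bin so that the heatsink, the fuse cap and the phone plug all slide off its open end into the bin. Then put the empty tray back down flat in the middle of the mat. Do not touch the pieces with the fingers, and leave the boom, the bin, the speaker, the solder spool and the Morse key where they stand.

Things in the scene. Friction and masses are not known exactly. Their poses are not given: they have to be found in the camera images.
- tray: loose blue scoop tray, 0.2 kg, 110 x 110 mm, floor 4 mm, walls 5 mm thick and 24 mm high; its -x side is open (spout). Origin: centre of underside, z up. Black upright fin handle at the rear: 12 mm thick (y), 48 mm high, x 55 to 95 mm, y 0; it starts under the boom, the speaker right behind it. Yellow upright pull tab: 12 mm thick (y), 40 mm high, x -55 to -97 mm, y 43 to 55 mm
- tray_spout (a point): middle of the tray's open front edge, on its floor (tray x = -55, y = 0, z = 4 mm)
- tray_handle (a point): grip point in the black rear handle, 32 mm above the tray's underside (tray x = 75, y = 0); pinch it across the tray's y
- tray_tab (a point): grip point in the yellow pull tab, 30 mm above the tray's underside (tray x = -77, y = 49 mm); pinch it across the tray's y
- heatsink: loose finned aluminium heatsink, 34 x 28 x 19 mm, 45 g, in the tray; origin: centre of its underside
- fuse_cap: loose red fuse cap, a stepped octagonal plastic cap 25 mm across and 22 mm high, 20 g, in the tray; origin: centre of its underside
- phone_plug: loose right-angle chrome phone plug: body 22 x 20 x 16 mm, thin shaft to -x, 42 mm long in all, 35 g, in the tray; origin: middle of its length, on its underside
- bin: open grey plastic bin, 170 mm (x) by 180 mm (y) outside, 60 mm high, walls and floor 4 mm, 0.8 kg, not fastened; origin: centre of its underside. It stands to the left or to the right of the tray
- mat: green mat fixed to the desk, 220 mm (x) by 200 mm (y), 2 mm thick; origin: centre of its underside. It lies on the side where the bin is not
- boom_mid (a point): point on the centre line of the black boom's top, 200 mm from its post, which stands at the rear left of the desk. The boom is a flat black steel bar 46 mm wide that runs straight from the post past here to the microphone; underside 68 mm and top 90 mm above the desk
- mic (a point): centre of the upright microphone (42 mm thick, top 193 mm above the desk) on the boom's free end, 455 mm from the post; the boom swings on a stiff hinge if pushed
- speaker: bystander: cream plastic speaker cube, 75 mm, close behind the tray's handle; origin: centre of its underside
- spool: bystander: orange solder spool standing upright, 48 mm across and 42 mm high, in front of the tray; origin: centre of its underside
- morse_key: bystander: Morse key, wooden base 85 (x) by 55 (y) mm, 48 mm high at its knob, on the tray's -y side; origin: centre of its underside
Not all that is in view belongs to the job. Several things look just like the bin: the one meant starts farthest to the robot's left.

How it is judged:
By the outcome, as a careful person would: the job done as asked, in the order asked, and still so for the second after the job is handed in, with the robot touching nothing.
It also fails if it takes over 70 s, if anything falls off the work surface, if the arm or the gripper's body presses on something with over 40 N, if the wrist force passes 120 N, or if a joint passes its speed limit or range.

## Working session

There is one attempt and no reset: what is moved stays moved. The work goes in short steps, Python scripts to look and compute and a tool call to move; the robot and the scene stay as the last step left them, time stands still between calls to the robot, and variables do not carry over. Pictures are saved under pics/ and viewed, at most 10 in all, crops included, and the job is handed in when it is done.

Besides the shell and the picture viewer there is one more tool, called as name(argument=value, ...) on one line, values as JSON. send_rows: Moves the arm, as the interface text tells. Its arguments: {"type":"object","properties":{"targets":{"type":"array"},"grip_force":{"type":"number"}},"required":["targets"]}

```bash
mkdir -p pics
python3 - <<'E'
from rig import r,cams
import cv2,numpy as np
s=r.sense();print({k:np.round(v,3).tolist() for k,v in s.items()})
for n in("scene","side"):
    f=cams.grab_frame(n);cv2.imwrite(f"pics/{n}0.png",f["color"]);print(n,{k:np.round(v,4).tolist() for k,v in f.items() if k!="color"})
E
```

```text
{'clock': 0.0, 'qpos': [1.145, 0.354, 1.634, 0.0, 1.155, -0.002], 'qvel': [-0.0, 0.001, -0.0, -0.0, -0.0, -0.0], 'joint_efforts': [0.002, -60.526, -34.206, 0.0, 0.009, -0.0], 'eef_pos': [256.808, 569.273, 230.552], 'tcp_rot': [-3.14, -0.0, 2.718], 'contact_force': [0.087, 0.065, 0.642], 'wrist_torque': [-0.022, -0.034, -0.002], 'grasp_force': 0.0, 'opening': 0.999}
scene {'fx': 512.9593, 'fy': 512.9593, 'cx': 314.8983, 'cy': 203.8503, 'k1': 0.0399, 'xyz': [1418.9847, -82.0392, 1241.6096], 'attitude': [-2.4705, 0.0076, 1.4865]}
side {'fx': 390.2415, 'fy': 390.2415, 'cx': 317.3335, 'cy': 197.5882, 'k1': -0.0701, 'xyz': [186.0288, -677.6985, 1036.6153], 'attitude': [-2.4743, 0.0001, -0.452]}
```

View pics/scene0.png

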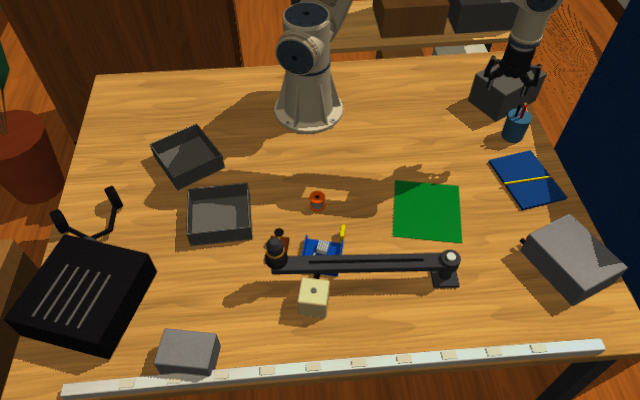

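View pics/side0.png

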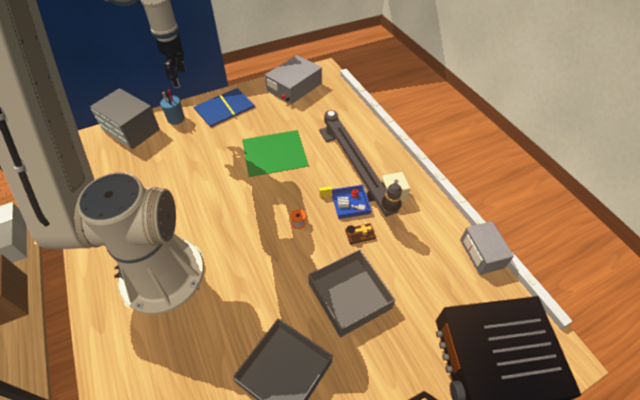

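The scene view looks back at the robot. The mat is at (427,211), the tray at (322,248) under the boom, which runs from the microphone at (277,250) to the post at (450,260). The two bin-like boxes are at (219,213) and (187,155). In the side view the tray is at (350,200), its tab at (326,191), the spool at (298,218) and the Morse key at (361,234).

```bash
cat > h.py <<'E'
import numpy as np,cv2
from scipy.spatial.transform import Rotation as R
def ray(f,p):
    K=np.array([[f["fx"],0,f["cx"]],[0,f["fy"],f["cy"]],[0,0,1]])
    d=cv2.undistortPoints(np.array(p,float).reshape(-1,1,2),K,np.array([f["k1"],0,0,0.])).reshape(-1,2)
    d=np.c_[d,np.ones(len(d))]@R.from_euler("xyz",f["attitude"]).as_matrix().T
    return np.array(f["xyz"]),d/np.linalg.norm(d,axis=1)[:,None]
def plane(f,p,z):
    o,d=ray(f,p); return o+d*((z-o[2])/d[:,2])[:,None]
def tri(f,p,g,q):
    o,d=ray(f,p);a,e=ray(g,q);out=[]
    for u,v in zip(d,e):
        s=np.linalg.lstsq(np.c_[u,-v],a-o,rcond=None)[0];x=o+u*s[0];y=a+v*s[1]
        out.append(np.r_[(x+y)/2,np.linalg.norm(x-y)])
    return np.array(out)
def blobs(img,lo,hi,amin=15):
    m=cv2.inRange(cv2.cvtColor(img,cv2.COLOR_BGR2HSV),np.array(lo),np.array(hi))
    n,_,st,c=cv2.connectedComponentsWithStats(m)
    return [(c[i].round(1).tolist(),st[i].tolist()) for i in range(1,n) if st[i][4]>=amin],m
E
python3 - <<'E'
from rig import cams
from h import *
F={n:cams.grab_frame(n) for n in("scene","side")}
np.set_printoptions(precision=1,suppress=True)
for n,f in F.items():
    for c,lo,hi in(("yel",(24,150,120),(34,255,255)),("grn",(50,120,50),(80,255,255)),("blue",(105,150,60),(125,255,255)),("orange",(3,180,120),(14,255,255)),("red",(0,180,100),(3,255,255))):
        print(n,c,[b for b in blobs(f["color"],lo,hi)[0]])
    im=f["color"];x,y=(230,160) if n=="scene" else(270,150)
    c=cv2.resize(im[y:y+150,x:x+200],(800,600),interpolation=cv2.INTER_CUBIC)
    cv2.imwrite(f"pics/{n}crop.png",c)
E
```

```text
scene yel [([525.7, 179.6], [504, 176, 45, 8, 78]), ([342.4, 230.2], [340, 224, 6, 13, 55])]
scene grn [([426.8, 211.5], [393, 181, 69, 62, 3733])]
scene blue [([518.5, 166.5], [490, 151, 59, 31, 1136]), ([535.6, 192.1], [507, 178, 59, 31, 1108]), ([309.5, 246.9], [302, 236, 19, 20, 215]), ([334.7, 248.5], [326, 240, 17, 15, 166])]
scene orange [([259.9, 29.4], [235, 0, 56, 67, 2730]), ([568.5, 60.5], [531, 0, 87, 148, 6274]), ([22.1, 78.6], [0, 23, 56, 91, 2465]), ([498.2, 46.7], [490, 42, 17, 11, 121]), ([427.4, 50.9], [422, 47, 11, 9, 80]), ([352.7, 55.9], [330, 51, 46, 11, 376]), ([0.9, 103.4], [0, 90, 4, 22, 49]), ([316.7, 196.7], [309, 191, 16, 13, 143]), ([23.4, 231.0], [0, 216, 53, 28, 877]), ([617.0, 386.6], [573, 361, 67, 39, 1309])]
scene red []
side yel [([226.5, 104.0], [220, 95, 14, 19, 26]), ([325.2, 188.1], [319, 186, 13, 5, 42])]
side grn [([274.0, 152.9], [243, 131, 65, 45, 2115])]
side blue [([104.7, 42.9], [37, 0, 128, 92, 7101]), ([182.6, 19.8], [172, 0, 25, 56, 505]), ([234.7, 99.9], [224, 95, 29, 18, 92]), ([210.3, 106.4], [195, 98, 36, 26, 276]), ([356.9, 199.7], [339, 192, 32, 18, 139]), ([343.9, 209.6], [334, 200, 25, 15, 99])]
side orange [([354.5, 193.4], [353, 190, 4, 7, 24]), ([297.7, 217.0], [290, 209, 16, 20, 189]), ([624.5, 269.5], [622, 266, 6, 8, 15]), ([632.6, 268.9], [629, 266, 9, 7, 16]), ([619.3, 350.3], [574, 271, 66, 129, 3363]), ([554.6, 297.5], [533, 273, 41, 47, 72]), ([594.8, 303.7], [589, 300, 12, 8, 32]), ([448.5, 331.5], [446, 324, 6, 18, 23]), ([591.3, 345.5], [583, 334, 19, 20, 80]), ([454.4, 351.6], [452, 343, 6, 17, 20])]
side red [([353.7, 192.4], [352, 190, 5, 7, 22])]
```

View pics/scenecrop.png

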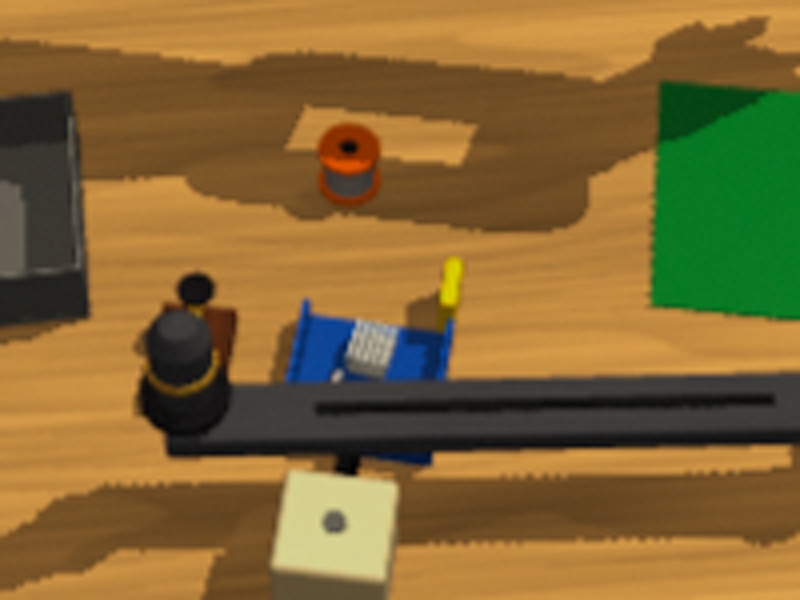

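View pics/sidecrop.png

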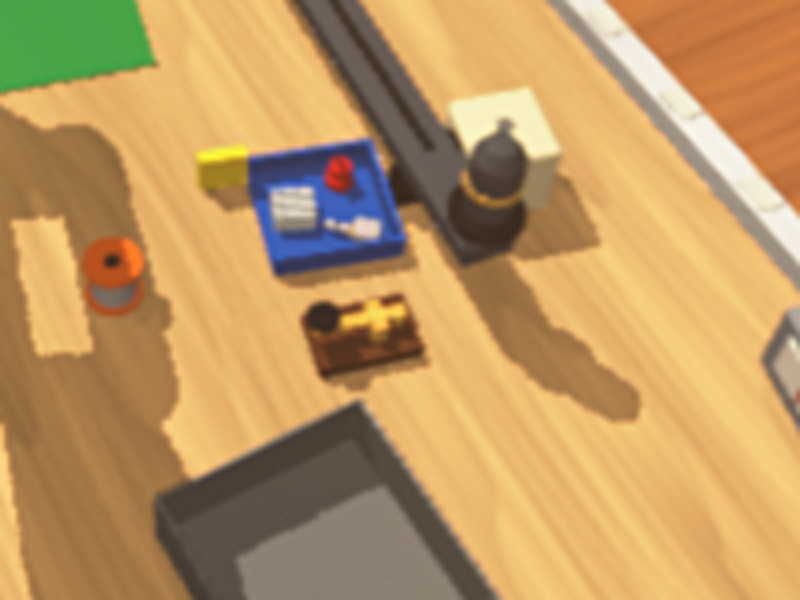

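Run:
```python
from rig import cams
from h import *
np.set_printoptions(precision=0,suppress=True)
S=cams.grab_frame("scene");D=cams.grab_frame("side")
sc=lambda *p:[(230+x/4,160+y/4) for x,y in p]; dc=lambda *p:[(270+x/4,150+y/4) for x,y in p]
print("side tray top RL RR FR FL",plane(D,dc((372,142),(405,240),(272,258),(250,158)),24))
print("side tab top far/near",plane(D,dc((198,153),(246,147)),40))
print("scene front wall tops",plane(S,sc((306,302),(450,322)),24))
print("scene tab top",plane(S,sc((455,258),(450,290)),40))
print("heatsink top",plane(D,dc((293,195)),23),plane(S,sc((373,335)),23), "fuse",plane(D,dc((338,165)),26),"plug",plane(D,dc((360,226)),20))
print("spool top",plane(S,[(317,195)],42),plane(D,dc((113,258)),42))
print("mic top",tri(S,sc((178,325)),D,dc((505,125))))
print("boom scene top edge near",plane(S,sc((232,384),(800,372),(232,440),(800,432)),90))
print("boom side",plane(D,dc((330,0),(420,145),(297,0)),90))
for f,lo in((S,"scene"),(D,"side")):
    m=blobs(f["color"],(50,120,50),(80,255,255))[1]
    c=max(cv2.findContours(m,0,2)[0],key=cv2.contourArea);q=cv2.approxPolyDP(c,6,True)[:,0]
    P=plane(f,q,2);print("mat",lo,P[:,:2].tolist(),P.mean(0))
print("speaker top scene",plane(S,sc((288,475),(398,485),(385,580),(273,570)),75))
print("bins scene", plane(S,[(188,189),(249,185),(252,235),(189,245),(153,152),(195,126),(222,155),(178,188)],60))
print("key",plane(S,sc((196,290)),48),plane(D,dc((322,318)),48))
print("key base",plane(D,dc((300,312),(408,295),(424,350),(322,372)),10))
b=D["color"][230:400,230:430];cv2.imwrite("pics/bins.png",cv2.resize(b,(700,595),interpolation=cv2.INTER_CUBIC))
```

```text
side tray top RL RR FR FL [[696.  19.  24.]
 [669. -82.  24.]
 [564. -51.  24.]
 [595.  49.  24.]]
side tab top far/near [[553.  61.  40.]
 [591.  49.  40.]]
scene front wall tops [[569. -44.  24.]
 [596.  58.  24.]]
scene tab top [[551.  66.  40.]
 [579.  59.  40.]]
heatsink top [[610.  -1.  23.]] [[601.   2.  23.]] fuse [[657.   9.  26.]] plug [[645. -51.  20.]]
spool top [[436.  -2.  42.]] [[445.  -7.  42.]]
mic top [[ 701. -129.  199.    0.]]
boom scene top edge near [[ 677. -100.   90.]
 [ 701.  276.   90.]
 [ 720. -102.   90.]
 [ 746.  266.   90.]]
boom side [[710. 127.  90.]
 [696. -45.  90.]
 [685. 139.  90.]]
mat scene [[367.6718570472988, 253.8112131088841], [574.4615382042248, 210.0368657708774], [616.1802684213814, 401.06755670699556], [406.181215991606, 443.97862157593664]] [491. 327.   2.]
mat side [[615.1819813096621, 388.493654263875], [408.2334604775411, 433.3057021696918], [368.5319312361803, 253.1869909851706], [573.8364298008069, 206.86085888035313]] [491. 320.   2.]
speaker top scene [[740. -67.  75.]
 [754.   3.  75.]
 [820. -12.  75.]
 [807. -81.  75.]]
bins scene [[ 392. -388.   60.]
 [ 393. -205.   60.]
 [ 579. -197.   60.]
 [ 597. -371.   60.]
 [ 226. -509.   60.]
 [ 116. -383.   60.]
 [ 259. -290.   60.]
 [ 385. -418.   60.]]
key [[ 568. -122.   48.]] [[ 563. -132.   48.]]
key base [[ 564.  -98.   10.]
 [ 650. -122.   10.]
 [ 634. -172.   10.]
 [ 553. -154.   10.]]
```

View pics/bins.png

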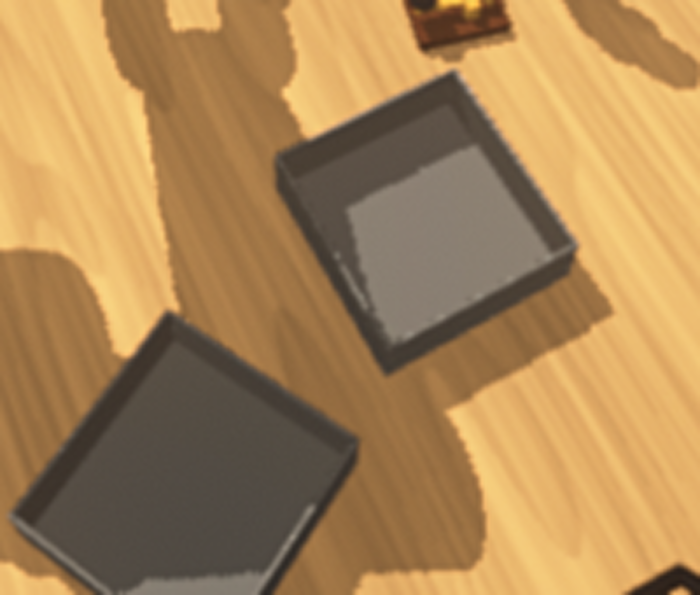

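The side view shows the bin's rim corners at about (360,251), (394,299), (341,330) and (309,275). The other lookalike lies at lower y, so the box near (490,-290) is the bin. Tray centre is about (632,-15) with yaw about -15.5°. Tab grip point is about (571,53).

```bash
cat >> h.py <<'E'
def to(s,p,ypr=None):
    """shift (m) and rotvec in tool axes from commanded-ish pose s to world pos p (mm), euler rpy"""
    A=R.from_euler("xyz",s["tcp_rot"]);d=A.inv().apply(np.array(p)-s["eef_pos"])/1000
    w=(A.inv()*R.from_euler("xyz",ypr)).as_rotvec() if ypr is not None else np.zeros(3)
    return np.round(np.r_[d,w],4).tolist()
E
python3 - <<'E'
from rig import r,cams
from h import *
np.set_printoptions(precision=1,suppress=True)
S=cams.grab_frame("scene");D=cams.grab_frame("side")
print(tri(S,[(342.4,230.2)],D,[(325.2,188.1)]))
bc=[(230+x/3.5,230+y/3.5) for x,y in((455,72),(575,243),(390,352),(277,157))]
P=plane(D,bc,60);print(P,P.mean(0))
print(to(r.sense(),(571,53,150),(np.pi,0,np.deg2rad(164.5))))
E
```

```text
[[570.3  58.1  36.9   4.6]]
[[ 547.7 -214.2   60. ]
 [ 555.5 -385.    60. ]
 [ 389.8 -397.2   60. ]
 [ 382.9 -220.1   60. ]] [ 469.  -304.1   60. ]
[-0.4987, -0.3418, 0.0812, -0.0002, -0.0, -0.1533]
```

send_rows(targets=[-0.02, -0.014, 0.003, 0, 0, 0, 0.3, -0.055, -0.038, 0.009, 0, 0, -0.017, 0.3, -0.09, -0.062, 0.015, 0, 0, -0.03, 0.3, -0.125, -0.086, 0.02, 0, 0, -0.04, 0.3, -0.16, -0.11, 0.026, 0, 0, -0.05, 0.3, -0.195, -0.134, 0.032, 0, 0, -0.06, 0.3, -0.23, -0.158, 0.037, 0, 0, -0.07, 0.3, -0.265, -0.182, 0.043, 0, 0, -0.08, 0.3, -0.3, -0.206, 0.049, 0, 0, -0.09, 0.3, -0.335, -0.23, 0.054, 0, 0, -0.1, 0.3, -0.36, -0.247, 0.059, 0, 0, -0.11, 0.3, -0.375, -0.257, 0.061, 0, 0, -0.12, 0.3], grip_force=60)

```text
clock: 1.4
eef_pos: [494.7, 177.6, 169.8]
tcp_rot: [-3.141, 0.001, 2.837]
contact_force: [0.2, 0.8, 0.8]
opening: 0.649
grasp_force: 0.0
```

Run:
```python
from rig import r
from h import *
s=r.sense();print(s["eef_pos"],s["tcp_rot"],s["qpos"],to(s,(571,53,150),(np.pi,0,np.deg2rad(164.5))))
```

```text
[494.70253715 177.56668433 169.7744101 ] [-3.14069274e+00  6.21491081e-04  2.83658549e+00] [ 3.42472135e-01  2.70900191e-01  1.90396412e+00 -1.32754040e-03
  9.66775851e-01 -9.22562737e-01] [-0.1102, -0.0959, 0.0199, -0.0009, 0.0006, -0.0345]
```

send_rows(targets=[-0.02, -0.017, 0.004, 0, 0, -0.007, 0.3, -0.045, -0.04, 0.008, 0, 0, -0.015, 0.3, -0.07, -0.06, 0.013, 0, 0, -0.025, 0.3, -0.09, -0.08, 0.017, 0, 0, -0.03, 0.3, -0.105, -0.091, 0.02, 0, 0, -0.0345, 0.3, -0.11, -0.096, 0.02, 0, 0, -0.0345, 0.3])

```text
clock: 1.9
eef_pos: [570.6, 54.5, 149.8]
tcp_rot: [-3.141, 0.0, 2.871]
contact_force: [0.1, -0.7, 0.1]
opening: 0.655
grasp_force: 0.0
```

Run:
```python
from rig import r,cams
from h import *
s=r.sense();print(s["eef_pos"],s["tcp_rot"])
f=cams.grab_frame("wrist");print(f["xyz"],f["attitude"],f["fx"]);cv2.imwrite("pics/w1.png",f["color"])
np.set_printoptions(precision=1,suppress=True)
m=blobs(f["color"],(22,120,80),(36,255,255),200)
print(m[0])
```

```text
[570.60356911  54.48930027 149.78079934] [-3.14122448e+00  2.51502200e-04  2.87051470e+00]
[506.2458097   72.6944688  292.12271987] [ 2.87368908e+00 -1.07643099e-04  1.30063285e+00] 306.0053184004771
[([321.4, 189.4], [315, 163, 14, 53, 725])]
```

View pics/w1.png

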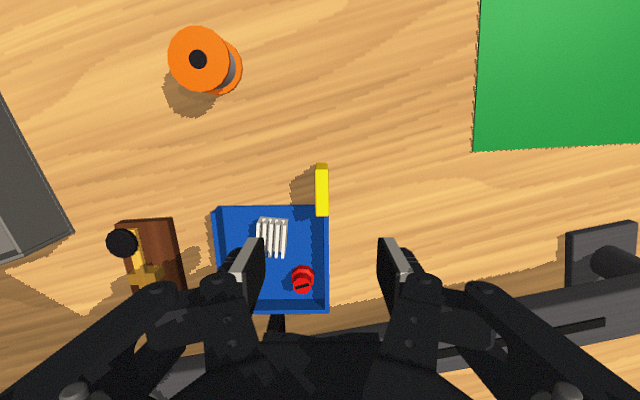

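Run:
```python
from rig import r,cams
from h import *
np.set_printoptions(precision=1,suppress=True)
f=cams.grab_frame("wrist")
P=plane(f,[(316,169),(328,168),(329,215),(316,215)],40);print("tab top",P,P.mean(0))
Q=plane(f,[(221,206),(328,206),(329,312),(220,312)],24);print("tray tops(FR,FL,RL,RR)",Q)
print("spool",plane(f,[(198,59)],42))
```

```text
tab top [[547.8  57.5  40. ]
 [549.6  67.3  40. ]
 [589.7  57.4  40. ]
 [586.6  46.5  40. ]] [568.4  57.2  40. ]
tray tops(FR,FL,RL,RR) [[560.1 -37.   24. ]
 [586.3  57.8  24. ]
 [695.5  29.4  24. ]
 [666.3 -78.2  24. ]]
spool [[441.4  -6.2  42. ]]
```

The wrist view shows the tab at (322,190), the spool at (198,59) and the tray with its pieces at (275,258). The tab top centre works out to (568,57), which fits its given size.

send_rows(targets=[0.003, 0.002, 0.015, 0, 0, -0.009, 0.3, 0.003, 0.002, 0.04, 0, 0, -0.009, 0.3, 0.003, 0.002, 0.07, 0, 0, -0.009, 0.3, 0.003, 0.002, 0.095, 0, 0, -0.009, 0.3, 0.003, 0.002, 0.115, 0, 0, -0.009, 0.3, 0.003, 0.002, 0.129, 0, 0, -0.009, 0.3, 0.003, 0.002, 0.136, 0, 0, -0.009, 0.3, 0.003, 0.002, 0.1365, 0, 0, -0.009, 0.3])

```text
clock: 2.67
eef_pos: [565.7, 60.4, 12.7]
tcp_rot: [-3.141, -0.002, 2.882]
contact_force: [-0.2, -0.1, -0.0]
opening: 0.65
grasp_force: 0.0
```

send_rows(targets=[0, 0, 0, 0, 0, 0, -0.2, 0, 0, 0, 0, 0, 0, -0.5, 0, 0, 0, 0, 0, 0, -0.8, 0, 0, 0, 0, 0, 0, -1, 0, 0, 0, 0, 0, 0, -1, 0, 0, 0, 0, 0, 0, -1, 0, 0, 0, 0, 0, 0, -1, 0, 0, 0, 0, 0, 0, -1], grip_force=80)

```text
clock: 3.33
eef_pos: [567.9, 59.5, 15.1]
tcp_rot: [3.141, 0.002, 2.881]
contact_force: [-1.6, 0.1, 6.1]
opening: 0.121
grasp_force: 78.5
```

send_rows(targets=[0.002, 0, -0.001, 0, 0, 0, -1, 0.006, 0, -0.001, 0, 0, 0, -1, 0.012, 0, -0.001, 0, 0, 0, -1, 0.019, 0, -0.001, 0, 0, 0, -1, 0.026, 0, -0.001, 0, 0, 0, -1, 0.033, 0, -0.001, 0, 0, 0, -1, 0.04, 0, -0.001, 0, 0, 0, -1, 0.047, 0, -0.001, 0, 0, 0, -1, 0.054, 0, -0.001, 0, 0, 0, -1, 0.06, 0, -0.001, 0, 0, 0, -1, 0.064, 0, -0.001, 0, 0, 0, -1, 0.066, 0, -0.001, 0, 0, 0, -1])

```text
clock: 4.33
eef_pos: [503.1, 76.7, 15.1]
tcp_rot: [3.141, 0.001, 2.882]
contact_force: [4.2, -0.6, 5.5]
opening: 0.123
grasp_force: 79.0
```

send_rows(targets=[0.002, 0.003, 0, 0, 0, 0, -1, 0.006, 0.009, 0, 0, 0, 0, -1, 0.012, 0.018, 0, 0, 0, 0, -1, 0.018, 0.028, 0, 0, 0, 0, -1, 0.025, 0.039, 0, 0, 0, 0, -1, 0.032, 0.05, 0, 0, 0, 0, -1, 0.039, 0.061, 0, 0, 0, 0, -1, 0.046, 0.072, 0, 0, 0, 0, -1, 0.052, 0.082, 0, 0, 0, 0, -1, 0.058, 0.09, 0, 0, 0, 0, -1, 0.061, 0.095, 0, 0, 0, 0, -1, 0.062, 0.097, 0, 0, 0, 0, -1])

```text
clock: 5.33
eef_pos: [467.4, 186.2, 15.1]
tcp_rot: [-3.141, -0.0, 2.882]
contact_force: [2.5, -7.1, 12.2]
opening: 0.122
grasp_force: 80.0
```

send_rows(targets=[0, 0, 0, 0, 0, 0, -1, 0, 0, -0.002, 0, 0, 0, -1, 0, 0, -0.005, 0, 0, 0, -1, 0, 0, -0.009, 0, 0, 0, -1, 0, 0, -0.014, 0, 0, 0, -1, 0, 0, -0.018, 0, 0, 0, -1, 0, 0, -0.02, 0, 0, 0, -1, 0, 0, -0.02, 0, 0, 0, -1], grip_force=110)

```text
clock: 6.0
eef_pos: [468.6, 186.2, 35.3]
tcp_rot: [3.141, 0.001, 2.881]
contact_force: [0.4, 0.9, -2.9]
opening: 0.119
grasp_force: 107.3
```

Run:
```python
from rig import r,cams
from h import *
s=r.sense();print(s["eef_pos"],s["tcp_rot"])
f=cams.grab_frame("scene");g=cams.grab_frame("wrist");cv2.imwrite("pics/m1.png",np.hstack([cv2.resize(f["color"][150:300,280:480],(400,300)),cv2.resize(g["color"],(400,250))[:, :].repeat(1,0) if 0 else cv2.copyMakeBorder(cv2.resize(g["color"],(400,250)),0,50,0,0,0)]))
```

```text
[468.56637174 186.24322531  35.34552055] [3.14112649e+00 5.74333827e-04 2.88123817e+00]
```

View pics/m1.png

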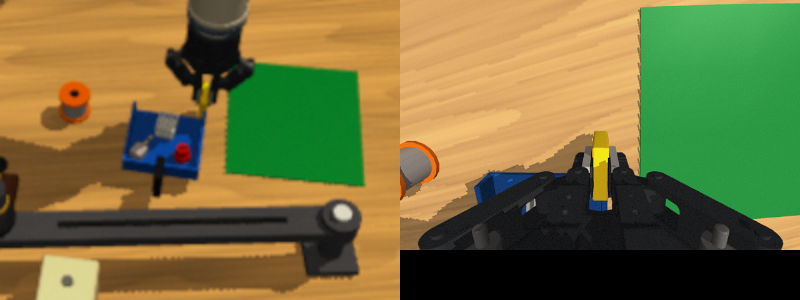

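The left half shows the tray lifted clear with all three pieces on it; the right half shows the tab held firmly between the pads.

send_rows(targets=[0.001, 0.003, -0.001, 0, 0, 0, -1, 0.004, 0.009, -0.002, 0, 0, 0, -1, 0.009, 0.018, -0.004, 0, 0, 0, -1, 0.014, 0.029, -0.005, 0, 0, 0, -1, 0.02, 0.041, -0.005, 0, 0, 0, -1, 0.026, 0.053, -0.005, 0, 0, 0, -1, 0.032, 0.067, -0.005, 0, 0, 0, -1, 0.039, 0.08, -0.005, 0, 0, 0, -1, 0.045, 0.094, -0.005, 0, 0, 0, -1, 0.051, 0.106, -0.005, 0, 0, 0, -1, 0.056, 0.116, -0.005, 0, 0, 0, -1, 0.06, 0.124, -0.005, 0, 0, 0, -1])

```text
clock: 7.1
eef_pos: [441.8, 323.1, 39.8]
tcp_rot: [3.141, 0.0, 2.882]
contact_force: [0.0, 0.2, -4.8]
opening: 0.117
grasp_force: 107.3
```

Run:
```python
from rig import r,cams
from h import *
np.set_printoptions(precision=1,suppress=True)
s=r.sense();print(s["eef_pos"],s["tcp_rot"])
f=cams.grab_frame("wrist")
m=blobs(f["color"],(50,120,50),(80,255,255))[1];c=max(cv2.findContours(m,0,2)[0],key=cv2.contourArea)
q=cv2.approxPolyDP(c,8,True)[:,0];print(np.c_[q,plane(f,q,2)[:,:2]])
print(to(s,(430,391,40)))
```

```text
[441.8 323.1  39.8] [3.1 0.  2.9]
[[506.  115.  404.4 444. ]
 [163.  132.  363.1 249.4]
 [189.  275.  453.9 230.3]
 [267.  276.  467.6 280.2]
 [280.  248.  450.5 294.3]
 [307.  233.  445.  313.8]
 [310.  210.  430.8 319.7]
 [329.  208.  432.6 331.3]
 [335.  233.  449.5 330.9]
 [359.  246.  462.1 343.5]
 [375.  279.  487.9 348.5]
 [416.  274.  491.4 375.5]
 [485.  309.  530.8 417.3]]
[0.0288, 0.0626, -0.0002, 0.0, 0.0, 0.0]
```

send_rows(targets=[0.003, 0.007, 0, 0, 0, 0, -1, 0.008, 0.017, 0, 0, 0, 0, -1, 0.013, 0.029, 0, 0, 0, 0, -1, 0.019, 0.041, 0, 0, 0, 0, -1, 0.024, 0.051, 0, 0, 0, 0, -1, 0.027, 0.058, 0, 0, 0, 0, -1, 0.029, 0.062, 0.002, 0, 0, 0, -1, 0.029, 0.0625, 0.007, 0, 0, 0, -1, 0.029, 0.0625, 0.013, 0, 0, 0, -1, 0.029, 0.0625, 0.018, 0, 0, 0, -1, 0.029, 0.0625, 0.021, 0, 0, 0, -1, 0.029, 0.0625, 0.022, 0, 0, 0, -1])

```text
clock: 8.15
eef_pos: [429.9, 388.4, 17.2]
tcp_rot: [-3.14, -0.001, 2.881]
contact_force: [-4.2, -2.7, 9.5]
opening: 0.122
grasp_force: 109.0
```

send_rows(targets=[0, 0, 0.001, 0, 0, 0, -1, 0, 0, 0.001, 0, 0, 0, -0.8, 0, 0, 0.001, 0, 0, 0, -0.5, 0, 0, 0.001, 0, 0, 0, -0.3, 0, 0, 0, 0, 0, 0, -0.3, 0, 0, 0, 0, 0, 0, -0.3, 0, 0, -0.01, 0, 0, 0, -0.3, 0, 0, -0.03, 0, 0, 0, -0.3, 0, 0, -0.06, 0, 0, 0, -0.3, 0, 0, -0.09, 0, 0, 0, -0.2, 0, 0, -0.12, 0, 0, 0, 0, 0, 0, -0.13, 0, 0, 0, 0])

```text
clock: 9.15
eef_pos: [432.0, 390.8, 152.8]
tcp_rot: [3.136, 0.003, 2.881]
contact_force: [1.1, 0.8, 0.8]
opening: 0.498
grasp_force: 0.0
```

Run:
```python
from rig import r,cams
from h import *
np.set_printoptions(precision=1,suppress=True)
s=r.sense();print(s["eef_pos"],s["tcp_rot"],s["qpos"])
f=cams.grab_frame("wrist");cv2.imwrite("pics/w2.png",f["color"])
```

```text
[432.  390.8 152.8] [3.1 0.  2.9] [ 0.7  0.4  1.8 -0.   1.  -0.6]
```

View pics/w2.png

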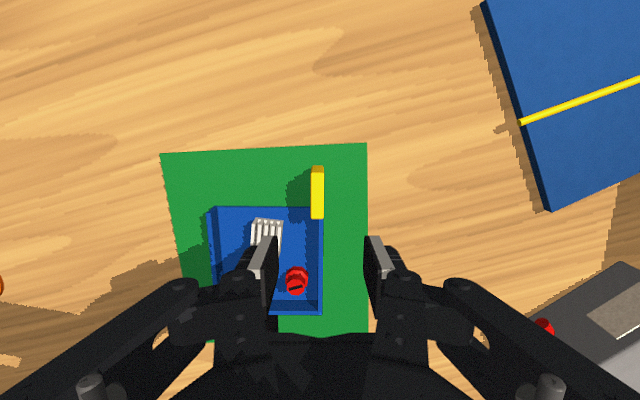

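The tray stands flat on the mat with the tab at (317,192). The heatsink and fuse cap are visible; the plug is hidden behind the finger.

Run:
```python
from rig import r,cams
from h import *
np.set_printoptions(precision=1,suppress=True)
s=r.sense();f=cams.grab_frame("wrist")
P=plane(f,[(311,168),(323,167),(324,218),(312,218)],42);print(P.mean(0));v=(P[2]+P[3]-P[0]-P[1]);yaw=np.arctan2(v[1],v[0])
Q=plane(f,[(215,207),(322,207),(322,314)],26);print(Q);print(np.rad2deg(yaw),np.rad2deg(np.arctan2(*(Q[2]-Q[1])[[1,0]])))
y=np.deg2rad(-15);M=np.array([[np.cos(y),-np.sin(y)],[np.sin(y),np.cos(y)]])
c=P.mean(0)[:2]-M@[-76,49];c2=(Q[0]+Q[2])[:2]/2;print("centre",c,c2);h=c+M@[75,0];print(h,to(s,[*h,130]))
```

```text
[430.9 389.9  42. ]
[[423.1 294.   26. ]
 [448.6 389.4  26. ]
 [559.7 360.   26. ]]
-13.908073415090684 -14.779627818009168
centre [491.6 322.9] [491.4 327. ]
[564.1 303.4] [-0.1498, -0.0508, 0.0233, 0.0, 0.0, 0.0]
```

send_rows(targets=[-0.006, -0.002, 0, 0, 0, 0, 0, -0.02, -0.007, 0, 0, 0, 0, 0, -0.042, -0.014, 0, 0, 0, 0, 0, -0.064, -0.022, 0, 0, 0, 0, 0, -0.086, -0.029, 0, 0, 0, 0, 0, -0.106, -0.036, 0, 0, 0, 0, 0, -0.124, -0.042, 0, 0, 0, 0, 0, -0.138, -0.047, 0, 0, 0, 0, 0, -0.147, -0.05, 0, 0, 0, 0, 0, -0.15, -0.05, 0, 0, 0, 0, 0, -0.15, -0.05, 0.01, 0, 0, 0, 0, -0.15, -0.05, 0.025, 0, 0, 0, 0])

```text
clock: 10.25
eef_pos: [562.8, 303.0, 123.0]
tcp_rot: [3.14, 0.001, 2.881]
contact_force: [-0.1, -0.6, -0.1]
opening: 0.506
grasp_force: 0.0
```

Run:
```python
from rig import r,cams
from h import *
s=r.sense();print(s["eef_pos"],s["tcp_rot"],s["qpos"])
f=cams.grab_frame("wrist");cv2.imwrite("pics/w3.png",f["color"][100:])
```

```text
[562.82415121 302.96598054 122.9962269 ] [3.14003301e+00 1.27371590e-03 2.88123881e+00] [ 4.91321726e-01  4.87444328e-01  1.69099096e+00  3.28861665e-04
  9.61161856e-01 -8.19309777e-01]
```

View pics/w3.png

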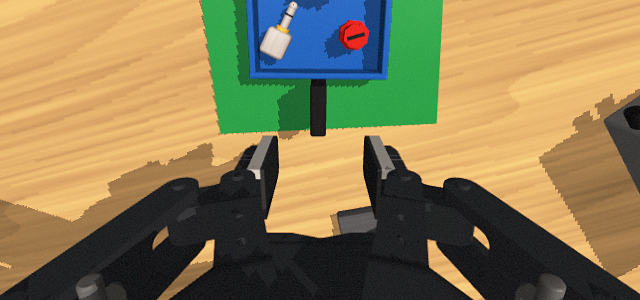

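The handle is centred between the open pads at (318,205 in full-image rows), and the plug and fuse cap are in the tray.

send_rows(targets=[-0.001, 0, 0.01, 0, 0, 0, 0, -0.001, 0, 0.03, 0, 0, 0, 0, -0.001, 0, 0.055, 0, 0, 0, 0, -0.001, 0, 0.08, 0, 0, 0, 0, -0.001, 0, 0.097, 0, 0, 0, 0, -0.001, 0, 0.106, 0, 0, 0, 0, -0.001, 0, 0.108, 0, 0, 0, 0, -0.001, 0, 0.108, 0, 0, 0, 0, -0.001, 0, 0.108, 0, 0, 0, -0.4])

```text
clock: 11.05
eef_pos: [563.9, 302.6, 15.7]
tcp_rot: [3.141, 0.001, 2.882]
contact_force: [0.6, -0.3, 0.6]
opening: 0.377
grasp_force: 0.0
```

send_rows(targets=[0, 0, 0, 0, 0, 0, -0.6, 0, 0, 0, 0, 0, 0, -0.8, 0, 0, 0, 0, 0, 0, -1, 0, 0, 0, 0, 0, 0, -1, 0, 0, 0, 0, 0, 0, -1, 0, 0, 0, 0, 0, 0, -1, 0, 0, 0, 0, 0, 0, -1], grip_force=110)

```text
clock: 11.63
eef_pos: [564.3, 302.5, 16.3]
tcp_rot: [3.14, 0.002, 2.882]
contact_force: [-0.0, -0.5, 6.7]
opening: 0.125
grasp_force: 107.8
```

send_rows(targets=[0, 0, -0.002, 0, 0, 0, -1, 0, 0, -0.006, 0, 0, 0, -1, 0, 0, -0.012, 0, 0, 0, -1, 0, 0, -0.02, 0, 0, 0, -1, 0, 0, -0.03, 0, 0, 0, -1, 0, 0, -0.042, 0, 0, 0, -1, 0, 0, -0.056, 0, 0, 0, -1, 0, 0, -0.069, 0, 0, 0, -1, 0, 0, -0.081, 0, 0, 0, -1, 0, 0, -0.091, 0, 0, 0, -1, 0, 0, -0.097, 0, 0, 0, -1, 0, 0, -0.1, 0, 0, 0, -1])

```text
clock: 12.63
eef_pos: [563.8, 302.3, 116.2]
tcp_rot: [3.141, 0.001, 2.881]
contact_force: [-0.6, 0.2, -2.7]
opening: 0.123
grasp_force: 108.3
```

```bash
cat > path.py <<'E'
import sys
from rig import r
from h import *
def path(p0,e0,p1,dyaw,n):
    T=[]
    for i in range(n+1):
        u=i/n;u=u*u*(3-2*u)
        T.append((np.array(p0)+u*(np.array(p1)-p0),R.from_euler("z",u*dyaw)*R.from_euler("xyz",e0)))
    for k in range(0,n,12):
        a,A=T[k];o=[]
        for p,B in T[k+1:k+13]:
            o+=[f"{v:g}" for v in np.r_[np.round(A.inv().apply(p-a)/1000,3),np.round((A.inv()*B).as_rotvec(),3)]+0.]+["-1"]
        print("["+", ".join(o)+"]")
E
python3 - <<'E'
from path import *
s=r.sense();print(s["eef_pos"],s["tcp_rot"],s["contact_force"],s["wrist_torque"])
e=s["eef_pos"]
path(e,(np.pi,0,2.882),(320,-298,e[2]+10),-2.882,60)
E
```

```text
[563.8093732  302.30765298 116.18778231] [3.14055915e+00 1.13622662e-03 2.88131528e+00] [-0.6222701   0.19002187 -2.68023712] [-0.07146803 -0.18358891  0.02487244]
[0, -0.001, 0, 0, 0, 0.002, -1, 0, -0.002, 0, 0, 0, 0.009, -1, 0.001, -0.005, 0, 0, 0, 0.021, -1, 0.001, -0.008, 0, 0, 0, 0.037, -1, 0.002, -0.013, 0, 0, 0, 0.057, -1, 0.002, -0.018, 0, 0, 0, 0.081, -1, 0.003, -0.024, 0, 0, 0, 0.109, -1, 0.004, -0.031, 0, 0, 0, 0.14, -1, 0.005, -0.039, -0.001, 0, 0, 0.175, -1, 0.006, -0.048, -0.001, 0, 0, 0.213, -1, 0.007, -0.057, -0.001, 0, 0, 0.255, -1, 0.008, -0.067, -0.001, 0, 0, 0.3, -1]
[-0.002, -0.011, 0, 0, 0, 0.048, -1, -0.004, -0.022, 0, 0, 0, 0.098, -1, -0.006, -0.033, -0.001, 0, 0, 0.151, -1, -0.008, -0.046, -0.001, 0, 0, 0.206, -1, -0.01, -0.058, -0.001, 0, 0, 0.263, -1, -0.013, -0.071, -0.001, 0, 0, 0.323, -1, -0.015, -0.085, -0.001, 0, 0, 0.384, -1, -0.017, -0.099, -0.002, 0, 0, 0.447, -1, -0.02, -0.113, -0.002, 0, 0, 0.512, -1, -0.022, -0.128, -0.002, 0, 0, 0.579, -1, -0.025, -0.143, -0.002, 0, 0, 0.646, -1, -0.028, -0.158, -0.002, 0, 0, 0.715, -1]
[-0.012, -0.01, 0, 0, 0, 
[... 673 characters left out ...]
, -0.1, 0.017, -0.002, 0, 0, 0.451, -1, -0.113, 0.019, -0.002, 0, 0, 0.509, -1, -0.125, 0.022, -0.002, 0, 0, 0.564, -1, -0.137, 0.024, -0.002, 0, 0, 0.617, -1, -0.148, 0.025, -0.002, 0, 0, 0.667, -1, -0.158, 0.027, -0.002, 0, 0, 0.715, -1]
[-0.006, 0.008, 0, 0, 0, 0.045, -1, -0.012, 0.015, 0, 0, 0, 0.086, -1, -0.018, 0.022, 0, 0, 0, 0.125, -1, -0.023, 0.028, -0.001, 0, 0, 0.16, -1, -0.027, 0.033, -0.001, 0, 0, 0.191, -1, -0.031, 0.038, -0.001, 0, 0, 0.219, -1, -0.035, 0.042, -0.001, 0, 0, 0.243, -1, -0.037, 0.046, -0.001, 0, 0, 0.263, -1, -0.04, 0.049, -0.001, 0, 0, 0.279, -1, -0.041, 0.051, -0.001, 0, 0, 0.29, -1, -0.042, 0.052, -0.001, 0, 0, 0.297, -1, -0.043, 0.052, -0.001, 0, 0, 0.3, -1]
```

send_rows(targets=[0, -0.001, 0, 0, 0, 0.002, -1, 0, -0.002, 0, 0, 0, 0.009, -1, 0.001, -0.005, 0, 0, 0, 0.021, -1, 0.001, -0.008, 0, 0, 0, 0.037, -1, 0.002, -0.013, 0, 0, 0, 0.057, -1, 0.002, -0.018, 0, 0, 0, 0.081, -1, 0.003, -0.024, 0, 0, 0, 0.109, -1, 0.004, -0.031, 0, 0, 0, 0.14, -1, 0.005, -0.039, -0.001, 0, 0, 0.175, -1, 0.006, -0.048, -0.001, 0, 0, 0.213, -1, 0.007, -0.057, -0.001, 0, 0, 0.255, -1, 0.008, -0.067, -0.001, 0, 0, 0.3, -1])

```text
clock: 13.63
eef_pos: [538.0, 238.6, 115.8]
tcp_rot: [3.142, 0.0, 2.577]
contact_force: [-0.2, -0.3, -3.3]
opening: 0.122
grasp_force: 108.1
```

send_rows(targets=[-0.002, -0.011, 0, 0, 0, 0.048, -1, -0.004, -0.022, 0, 0, 0, 0.098, -1, -0.006, -0.033, -0.001, 0, 0, 0.151, -1, -0.008, -0.046, -0.001, 0, 0, 0.206, -1, -0.01, -0.058, -0.001, 0, 0, 0.263, -1, -0.013, -0.071, -0.001, 0, 0, 0.323, -1, -0.015, -0.085, -0.001, 0, 0, 0.384, -1, -0.017, -0.099, -0.002, 0, 0, 0.447, -1, -0.02, -0.113, -0.002, 0, 0, 0.512, -1, -0.022, -0.128, -0.002, 0, 0, 0.579, -1, -0.025, -0.143, -0.002, 0, 0, 0.646, -1, -0.028, -0.158, -0.002, 0, 0, 0.715, -1])

```text
clock: 14.63
eef_pos: [477.3, 89.6, 117.9]
tcp_rot: [-3.142, 0.0, 1.861]
contact_force: [0.8, -0.5, -2.5]
opening: 0.122
grasp_force: 108.3
```

send_rows(targets=[-0.012, -0.01, 0, 0, 0, 0.07, -1, -0.024, -0.02, 0, 0, 0, 0.14, -1, -0.037, -0.03, -0.001, 0, 0, 0.211, -1, -0.049, -0.04, -0.001, 0, 0, 0.283, -1, -0.062, -0.05, -0.001, 0, 0, 0.355, -1, -0.074, -0.06, -0.001, 0, 0, 0.427, -1, -0.087, -0.071, -0.002, 0, 0, 0.499, -1, -0.1, -0.081, -0.002, 0, 0, 0.57, -1, -0.112, -0.091, -0.002, 0, 0, 0.642, -1, -0.124, -0.101, -0.002, 0, 0, 0.713, -1, -0.137, -0.111, -0.003, 0, 0, 0.783, -1, -0.149, -0.121, -0.003, 0, 0, 0.853, -1])

```text
clock: 15.63
eef_pos: [405.0, -88.0, 121.0]
tcp_rot: [3.141, -0.0, 1.008]
contact_force: [-0.1, -0.6, -3.7]
opening: 0.123
grasp_force: 108.2
```

send_rows(targets=[-0.015, 0.003, 0, 0, 0, 0.069, -1, -0.03, 0.005, 0, 0, 0, 0.136, -1, -0.045, 0.008, -0.001, 0, 0, 0.202, -1, -0.059, 0.01, -0.001, 0, 0, 0.267, -1, -0.073, 0.013, -0.001, 0, 0, 0.33, -1, -0.087, 0.015, -0.001, 0, 0, 0.392, -1, -0.1, 0.017, -0.002, 0, 0, 0.451, -1, -0.113, 0.019, -0.002, 0, 0, 0.509, -1, -0.125, 0.022, -0.002, 0, 0, 0.564, -1, -0.137, 0.024, -0.002, 0, 0, 0.617, -1, -0.148, 0.025, -0.002, 0, 0, 0.667, -1, -0.158, 0.027, -0.002, 0, 0, 0.715, -1])

```text
clock: 16.63
eef_pos: [344.1, -236.0, 122.9]
tcp_rot: [-3.141, 0.0, 0.293]
contact_force: [0.1, -0.0, -3.2]
opening: 0.124
grasp_force: 108.2
```

send_rows(targets=[-0.006, 0.008, 0, 0, 0, 0.045, -1, -0.012, 0.015, 0, 0, 0, 0.086, -1, -0.018, 0.022, 0, 0, 0, 0.125, -1, -0.023, 0.028, -0.001, 0, 0, 0.16, -1, -0.027, 0.033, -0.001, 0, 0, 0.191, -1, -0.031, 0.038, -0.001, 0, 0, 0.219, -1, -0.035, 0.042, -0.001, 0, 0, 0.243, -1, -0.037, 0.046, -0.001, 0, 0, 0.263, -1, -0.04, 0.049, -0.001, 0, 0, 0.279, -1, -0.041, 0.051, -0.001, 0, 0, 0.29, -1, -0.042, 0.052, -0.001, 0, 0, 0.297, -1, -0.043, 0.052, -0.001, 0, 0, 0.3, -1])

```text
clock: 17.63
eef_pos: [319.3, -297.9, 123.8]
tcp_rot: [3.142, -0.0, -0.002]
contact_force: [0.1, 0.2, -3.8]
opening: 0.126
grasp_force: 108.2
```

Run:
```python
from rig import r,cams
from h import *
s=r.sense();print(s["eef_pos"],s["tcp_rot"],s["qpos"],s["contact_force"])
f=cams.grab_frame("scene")["color"][90:290,130:350];g=cams.grab_frame("wrist")["color"]
cv2.imwrite("pics/m2.png",np.vstack([cv2.resize(f,(440,300)),cv2.resize(g,(440,275))]))
```

```text
[ 319.32412063 -297.94609567  123.7622839 ] [ 3.14158243e+00 -6.69455749e-05 -2.19732513e-03] [-7.54243419e-01  2.10816984e-01  2.12036739e+00  5.28144816e-05
  8.10352403e-01  8.18713832e-01] [ 0.12617229  0.2240735  -3.80865327]
```

View pics/m2.png

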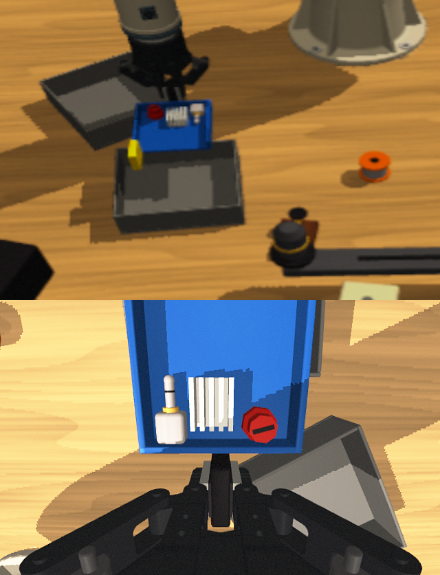

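The scene half shows the loaded tray level over the near side of the bin, whose rim corners are at about (189,186), (250,184), (252,228) and (188,237). The wrist half shows all three pieces resting at the rear wall.

Run:
```python
from rig import r,cams
from h import *
np.set_printoptions(precision=1,suppress=True)
S=cams.grab_frame("scene");D=cams.grab_frame("side")
print(plane(S,[(189,186),(250,184),(251.5,228),(187.5,236)],60))
# near (robot-far) rim edge: brightness column profiles
g=cv2.cvtColor(S["color"],6)
for c in(205,230): print(c,g[195:252,c].tolist())
```

```text
[[ 380.2 -385.5   60. ]
 [ 388.8 -201.8   60. ]
 [ 554.2 -198.5   60. ]
 [ 565.7 -377.2   60. ]]
205 [34, 34, 33, 34, 42, 52, 55, 55, 55, 56, 56, 55, 55, 56, 55, 55, 57, 55, 56, 57, 56, 55, 57, 56, 55, 57, 55, 81, 95, 96, 95, 96, 96, 95, 96, 97, 100, 68, 32, 35, 34, 35, 34, 34, 33, 33, 33, 33, 38, 59, 81, 84, 82, 125, 146, 141, 144]
230 [34, 42, 51, 55, 55, 73, 90, 95, 94, 95, 95, 93, 95, 95, 96, 96, 96, 95, 94, 95, 95, 93, 95, 94, 96, 95, 95, 96, 95, 95, 96, 95, 95, 98, 64, 33, 35, 34, 34, 34, 34, 33, 34, 34, 35, 35, 49, 74, 87, 86, 81, 124, 146, 141, 144, 149, 150]
```

Run:
```python
from rig import r
from h import *
n=36;p0=np.array([319.3,123.8]);T=[]
for i in range(n+1):
    u=i/n;u=u*u*(3-2*u);th=np.deg2rad(56)*u;c,s=np.cos(th),np.sin(th)
    sp=np.array([449-3*u,113.8-57*min(1,1.6*u)])
    T.append((sp-[130*c-10*s,-130*s-10*c],th))
print(T[-1],T[18])
for k in range(0,n,12):
    a,t=T[k];o=[]
    for p,q in T[k+1:k+13]:
        d=(p-a)/1000;w=(d[0],-d[1]) # at level tool: x fwd, z down
        o+=[f"{round(v,3)+0.:g}" for v in (w[0]*np.cos(t)+w[1]*np.sin(t),0,-w[0]*np.sin(t)+w[1]*np.cos(t),0,-(q-t),0)]+["-1"]
    print(", ".join(o))
```

```text
(array([381.59529827, 170.16681347]), np.float64(0.9773843811168246)) (array([337.41152856, 138.06077909]), np.float64(0.4886921905584123))
0, 0, 0, 0, -0.002, 0, -1, 0, 0, 0, 0, -0.009, 0, -1, 0, 0, -0.001, 0, -0.019, 0, -1, 0, 0, -0.001, 0, -0.034, 0, -1, 0.001, 0, -0.002, 0, -0.051, 0, -1, 0.001, 0, -0.003, 0, -0.072, 0, -1, 0.001, 0, -0.003, 0, -0.096, 0, -1, 0.002, 0, -0.004, 0, -0.123, 0, -1, 0.003, 0, -0.005, 0, -0.153, 0, -1, 0.003, 0, -0.006, 0, -0.184, 0, -1, 0.005, 0, -0.008, 0, -0.218, 0, -1, 0.006, 0, -0.009, 0, -0.253, 0, -1
0.001, 0, -0.001, 0, -0.037, 0, -1, 0.003, 0, -0.003, 0, -0.075, 0, -1, 0.004, 0, -0.004, 0, -0.114, 0, -1, 0.006, 0, -0.006, 0, -0.154, 0, -1, 0.008, 0, -0.007, 0, -0.195, 0, -1, 0.011, 0, -0.009, 0, -0.235, 0, -1, 0.013, 0, -0.01, 0, -0.276, 0, -1, 0.016, 0, -0.011, 0, -0.316, 0, -1, 0.019, 0, -0.012, 0, -0.356, 0, -1, 0.021, 0, -0.017, 0, -0.396, 0, -1, 0.023, 0, -0.021, 0, -0.434, 0, -1, 0.026, 0, -0.025, 0, -0.471, 0, -1
0, 0, -0.005, 0, -0.035, 0, -1, 0.001, 0, -0.009, 0, -0.069, 0, -1, 0.001, 0, -0.013, 0, -0.101, 0, -1, 0.002, 0, -0.017, 0, -0.13, 0, -1, 0.003, 0, -0.02, 0, -0.157, 0, -1, 0.004, 0, -0.023, 0, -0.181, 0, -1, 0.004, 0, -0.025, 0, -0.202, 0, -1, 0.005, 0, -0.028, 0, -0.22, 0, -1, 0.005, 0, -0.029, 0, -0.234, 0, -1, 0.006, 0, -0.031, 0, -0.245, 0, -1, 0.006, 0, -0.031, 0, -0.251, 0, -1, 0.006, 0, -0.032, 0, -0.253, 0, -1
```

send_rows(targets=[0, 0, 0, 0, -0.002, 0, -1, 0, 0, 0, 0, -0.009, 0, -1, 0, 0, -0.001, 0, -0.019, 0, -1, 0, 0, -0.001, 0, -0.034, 0, -1, 0.001, 0, -0.002, 0, -0.051, 0, -1, 0.001, 0, -0.003, 0, -0.072, 0, -1, 0.001, 0, -0.003, 0, -0.096, 0, -1, 0.002, 0, -0.004, 0, -0.123, 0, -1, 0.003, 0, -0.005, 0, -0.153, 0, -1, 0.003, 0, -0.006, 0, -0.184, 0, -1, 0.005, 0, -0.008, 0, -0.218, 0, -1, 0.006, 0, -0.009, 0, -0.253, 0, -1])

```text
clock: 18.83
eef_pos: [325.8, -298.0, 133.1]
tcp_rot: [3.141, 0.255, -0.002]
contact_force: [0.2, -0.7, -3.3]
opening: 0.12
grasp_force: 108.2
```

send_rows(targets=[0.001, 0, -0.001, 0, -0.037, 0, -1, 0.003, 0, -0.003, 0, -0.075, 0, -1, 0.004, 0, -0.004, 0, -0.114, 0, -1, 0.006, 0, -0.006, 0, -0.154, 0, -1, 0.008, 0, -0.007, 0, -0.195, 0, -1, 0.011, 0, -0.009, 0, -0.235, 0, -1, 0.013, 0, -0.01, 0, -0.276, 0, -1, 0.016, 0, -0.011, 0, -0.316, 0, -1, 0.019, 0, -0.012, 0, -0.356, 0, -1, 0.021, 0, -0.017, 0, -0.396, 0, -1, 0.023, 0, -0.021, 0, -0.434, 0, -1, 0.026, 0, -0.025, 0, -0.471, 0, -1])

```text
clock: 19.83
eef_pos: [357.6, -298.0, 150.5]
tcp_rot: [3.14, 0.726, -0.003]
contact_force: [-0.4, 0.6, -3.1]
opening: 0.126
grasp_force: 108.4
```

send_rows(targets=[0, 0, -0.005, 0, -0.035, 0, -1, 0.001, 0, -0.009, 0, -0.069, 0, -1, 0.001, 0, -0.013, 0, -0.101, 0, -1, 0.002, 0, -0.017, 0, -0.13, 0, -1, 0.003, 0, -0.02, 0, -0.157, 0, -1, 0.004, 0, -0.023, 0, -0.181, 0, -1, 0.004, 0, -0.025, 0, -0.202, 0, -1, 0.005, 0, -0.028, 0, -0.22, 0, -1, 0.005, 0, -0.029, 0, -0.234, 0, -1, 0.006, 0, -0.031, 0, -0.245, 0, -1, 0.006, 0, -0.031, 0, -0.251, 0, -1, 0.006, 0, -0.032, 0, -0.253, 0, -1])

```text
clock: 20.83
eef_pos: [382.3, -297.9, 170.3]
tcp_rot: [-3.142, 0.978, -0.002]
contact_force: [-0.6, 0.4, -2.7]
opening: 0.125
grasp_force: 108.6
```

send_rows(targets=[0, 0, 0, 0, 0, 0, -1, 0, 0, 0, 0, 0, 0, -1, 0, 0, 0, 0, 0, 0, -1, 0, 0, 0, 0, 0, 0, -1, 0, 0, 0, 0, 0, 0, -1, 0, 0, 0, 0, 0, 0, -1])

```text
clock: 21.33
eef_pos: [382.3, -297.9, 170.5]
tcp_rot: [3.142, 0.977, -0.002]
contact_force: [-0.8, -0.0, -2.0]
opening: 0.123
grasp_force: 108.6
```

Run:
```python
from rig import r,cams
from h import *
np.set_printoptions(precision=1,suppress=True)
s=r.sense();print(s["eef_pos"],s["tcp_rot"],s["contact_force"],s["qpos"])
for n in("scene","side","wrist"):
    f=cams.grab_frame(n)
    for c,lo,hi in(("red",(0,170,70),(5,255,255)),("white",(0,0,170),(40,60,255)),("blue",(105,150,60),(125,255,255))):
        print(n,c,[(b[0],b[1][4],plane(f,[b[0]],12)[0,:2].round().tolist()) for b in blobs(f["color"],lo,hi,8)[0] if (lambda p: 350<p[0]<600 and -420<p[1]<-180)(plane(f,[b[0]],12)[0]) or n=="wrist" and b[1][4]>60])
```

```text
[ 382.3 -297.9  170.5] [ 3.1  1.  -0. ] [-0.8 -0.  -2. ] [-0.4  0.7  1.5 -0.4  1.8  1.2]
scene red []
scene white [([234.5, 210.8], 15, [450.0, -254.0]), ([221.9, 226.1], 46, [504.0, -290.0])]
scene blue [([231.2, 188.2], 238, [359.0, -266.0])]
side red [([374.5, 293.8], 54, [533.0, -332.0])]
side white [([340.0, 281.6], 16, [463.0, -256.0]), ([364.4, 283.6], 110, [523.0, -292.0])]
side blue [([332.7, 297.8], 22, [422.0, -291.0])]
wrist red []
wrist white [([157.2, 22.9], 133, [379.0, -184.0]), ([471.1, 136.3], 1318, [224.0, -475.0]), ([504.9, 141.7], 160, [212.0, -522.0]), ([114.0, 240.1], 15187, [-436.0, 377.0]), ([216.3, 252.6], 2326, [-695.0, 123.0]), ([254.2, 254.4], 635, [-741.0, -21.0]), ([280.5, 240.9], 874, [-437.0, -169.0]), ([109.5, 323.6], 752, [3007.0, -1912.0])]
wrist blue [([320.0, 107.5], 57412, [279.0, -297.0]), ([37.1, 303.9], 1567, [9265.0, -8206.0])]
```

Run:
```python
from rig import r,cams
from h import *
np.set_printoptions(precision=1,suppress=True)
S=cams.grab_frame("scene");D=cams.grab_frame("side");W=cams.grab_frame("wrist")
print(tri(S,[(234.5,210.8),(221.9,226.1)],D,[(340,281.6),(364.4,283.6)]))
m=blobs(W["color"],(105,100,30),(130,255,255),500);print(m[0])
c=max(cv2.findContours(m[1],0,2)[0],key=cv2.contourArea);k=cv2.drawContours(np.zeros_like(m[1]),[cv2.convexHull(c)],-1,255,-1)
n,_,st,ce=cv2.connectedComponentsWithStats(k&~m[1]);print([(st[i].tolist()) for i in range(1,n) if st[i][4]>60])
```

```text
[[ 459.3 -255.8   20.8    7.2]
 [ 516.7 -292.2   25.     9.5]]
[([320.1, 107.7], [180, 0, 281, 224, 57633]), ([37.0, 303.9], [0, 293, 79, 23, 1607])]
[]
```

The pieces are in the bin: fuse cap about (533,-332), heatsink (517,-292), plug (459,-256). The tray is clean blue inside and weighs 2.0 N, so it is empty.

send_rows(targets=[-0.006, 0, -0.004, 0, 0, 0, -1, -0.017, 0, -0.012, 0, 0, 0, -1, -0.03, 0, -0.02, 0, 0, 0, -1, -0.041, 0, -0.028, 0, 0.02, 0, -1, -0.048, 0, -0.033, 0, 0.07, 0, -1, -0.05, 0, -0.034, 0, 0.15, 0, -1, -0.05, 0, -0.034, 0, 0.24, 0, -1, -0.05, 0, -0.034, 0, 0.33, 0, -1, -0.05, 0, -0.034, 0, 0.42, 0, -1, -0.05, 0, -0.034, 0, 0.51, 0, -1, -0.05, 0, -0.034, 0, 0.6, 0, -1, -0.05, 0, -0.034, 0, 0.69, 0, -1])

```text
clock: 22.63
eef_pos: [382.7, -298.1, 233.2]
tcp_rot: [3.14, 0.281, -0.002]
contact_force: [0.2, 0.1, -2.5]
opening: 0.118
grasp_force: 108.5
```

send_rows(targets=[0, 0, 0, 0, 0.08, 0, -1, 0, 0, 0, 0, 0.16, 0, -1, 0, 0, 0, 0, 0.23, 0, -1, 0, 0, 0, 0, 0.27, 0, -1, 0, 0, 0, 0, 0.287, 0, -1, 0, 0, 0, 0, 0.287, 0, -1])

```text
clock: 23.13
eef_pos: [381.7, -297.9, 232.3]
tcp_rot: [3.141, -0.001, -0.002]
contact_force: [0.3, -0.1, -2.7]
opening: 0.12
grasp_force: 108.5
```

Run:
```python
from path import *
s=r.sense();print(s["eef_pos"],s["tcp_rot"])
e=s["eef_pos"]
path(e,(np.pi,0,0),(563.9,302.3,70),2.882,48)
```

```text
[ 381.6534774  -297.90062587  232.30114765] [ 3.14077198e+00 -6.79953242e-04 -2.11221511e-03]
[0, -0.001, 0, 0, 0, -0.004, -1, 0.001, -0.003, 0.001, 0, 0, -0.015, -1, 0.002, -0.007, 0.002, 0, 0, -0.032, -1, 0.004, -0.012, 0.003, 0, 0, -0.057, -1, 0.006, -0.018, 0.005, 0, 0, -0.087, -1, 0.008, -0.026, 0.007, 0, 0, -0.124, -1, 0.01, -0.035, 0.009, 0, 0, -0.166, -1, 0.013, -0.044, 0.012, 0, 0, -0.213, -1, 0.017, -0.055, 0.015, 0, 0, -0.266, -1, 0.02, -0.067, 0.018, 0, 0, -0.323, -1, 0.024, -0.08, 0.022, 0, 0, -0.385, -1, 0.028, -0.094, 0.025, 0, 0, -0.45, -1]
[0.01, -0.011, 0.004, 0, 0, -0.069, -1, 0.021, -0.023, 0.008, 0, 0, -0.142, -1, 0.032, -0.035, 0.012, 0, 0, -0.218, -1, 0.044, -0.047, 0.017, 0, 0, -0.297, -1, 0.056, -0.06, 0.021, 0, 0, -0.378, -1, 0.068, -0.074, 0.026, 0, 0, -0.462, -1, 0.081, -0.087, 0.031, 0, 0, -0.547, -1, 0.094, -0.101, 0.036, 0, 0, -0.634, -1, 0.107, -0.115, 0.041, 0, 0, -0.722, -1, 0.12, -0.13, 0.046, 0, 0, -0.811, -1, 0.133, -0.144, 0.051, 0, 0, -0.901, -1, 0.146, -0.158, 0.056, 0, 0, -0.991, -1]
[0.019, 0.003, 0.005, 0, 0, -0.09, -1, 0.039, 0.006, 0.01, 0
[... 165 characters left out ...]
-1, 0.132, 0.022, 0.034, 0, 0, -0.613, -1, 0.149, 0.025, 0.039, 0, 0, -0.694, -1, 0.166, 0.028, 0.044, 0, 0, -0.773, -1, 0.182, 0.03, 0.048, 0, 0, -0.849, -1, 0.198, 0.033, 0.052, 0, 0, -0.921, -1, 0.213, 0.035, 0.056, 0, 0, -0.991, -1]
[0.006, 0.013, 0.004, 0, 0, -0.066, -1, 0.011, 0.025, 0.007, 0, 0, -0.127, -1, 0.016, 0.037, 0.01, 0, 0, -0.184, -1, 0.021, 0.047, 0.013, 0, 0, -0.237, -1, 0.025, 0.057, 0.016, 0, 0, -0.284, -1, 0.029, 0.065, 0.018, 0, 0, -0.326, -1, 0.032, 0.072, 0.02, 0, 0, -0.363, -1, 0.035, 0.078, 0.022, 0, 0, -0.394, -1, 0.037, 0.083, 0.024, 0, 0, -0.418, -1, 0.038, 0.087, 0.025, 0, 0, -0.436, -1, 0.039, 0.089, 0.025, 0, 0, -0.447, -1, 0.04, 0.09, 0.025, 0, 0, -0.45, -1]
```

send_rows(targets=[0, -0.001, 0, 0, 0, -0.004, -1, 0.001, -0.003, 0.001, 0, 0, -0.015, -1, 0.002, -0.007, 0.002, 0, 0, -0.032, -1, 0.004, -0.012, 0.003, 0, 0, -0.057, -1, 0.006, -0.018, 0.005, 0, 0, -0.087, -1, 0.008, -0.026, 0.007, 0, 0, -0.124, -1, 0.01, -0.035, 0.009, 0, 0, -0.166, -1, 0.013, -0.044, 0.012, 0, 0, -0.213, -1, 0.017, -0.055, 0.015, 0, 0, -0.266, -1, 0.02, -0.067, 0.018, 0, 0, -0.323, -1, 0.024, -0.08, 0.022, 0, 0, -0.385, -1, 0.028, -0.094, 0.025, 0, 0, -0.45, -1])

```text
clock: 24.13
eef_pos: [410.8, -202.6, 205.5]
tcp_rot: [-3.141, 0.0, 0.454]
contact_force: [0.3, 0.1, -2.2]
opening: 0.125
grasp_force: 108.4
```

send_rows(targets=[0.01, -0.011, 0.004, 0, 0, -0.069, -1, 0.021, -0.023, 0.008, 0, 0, -0.142, -1, 0.032, -0.035, 0.012, 0, 0, -0.218, -1, 0.044, -0.047, 0.017, 0, 0, -0.297, -1, 0.056, -0.06, 0.021, 0, 0, -0.378, -1, 0.068, -0.074, 0.026, 0, 0, -0.462, -1, 0.081, -0.087, 0.031, 0, 0, -0.547, -1, 0.094, -0.101, 0.036, 0, 0, -0.634, -1, 0.107, -0.115, 0.041, 0, 0, -0.722, -1, 0.12, -0.13, 0.046, 0, 0, -0.811, -1, 0.133, -0.144, 0.051, 0, 0, -0.901, -1, 0.146, -0.158, 0.056, 0, 0, -0.991, -1])

```text
clock: 25.13
eef_pos: [473.7, 3.4, 149.6]
tcp_rot: [-3.141, -0.0, 1.447]
contact_force: [-0.1, -0.2, -2.2]
opening: 0.124
grasp_force: 108.4
```

send_rows(targets=[0.019, 0.003, 0.005, 0, 0, -0.09, -1, 0.039, 0.006, 0.01, 0, 0, -0.18, -1, 0.058, 0.01, 0.015, 0, 0, -0.269, -1, 0.077, 0.013, 0.02, 0, 0, -0.357, -1, 0.095, 0.016, 0.025, 0, 0, -0.444, -1, 0.114, 0.019, 0.03, 0, 0, -0.529, -1, 0.132, 0.022, 0.034, 0, 0, -0.613, -1, 0.149, 0.025, 0.039, 0, 0, -0.694, -1, 0.166, 0.028, 0.044, 0, 0, -0.773, -1, 0.182, 0.03, 0.048, 0, 0, -0.849, -1, 0.198, 0.033, 0.052, 0, 0, -0.921, -1, 0.213, 0.035, 0.056, 0, 0, -0.991, -1])

```text
clock: 26.13
eef_pos: [536.2, 210.0, 93.5]
tcp_rot: [-3.142, -0.0, 2.437]
contact_force: [0.3, -0.1, -1.5]
opening: 0.126
grasp_force: 108.4
```

send_rows(targets=[0.006, 0.013, 0.004, 0, 0, -0.066, -1, 0.011, 0.025, 0.007, 0, 0, -0.127, -1, 0.016, 0.037, 0.01, 0, 0, -0.184, -1, 0.021, 0.047, 0.013, 0, 0, -0.237, -1, 0.025, 0.057, 0.016, 0, 0, -0.284, -1, 0.029, 0.065, 0.018, 0, 0, -0.326, -1, 0.032, 0.072, 0.02, 0, 0, -0.363, -1, 0.035, 0.078, 0.022, 0, 0, -0.394, -1, 0.037, 0.083, 0.024, 0, 0, -0.418, -1, 0.038, 0.087, 0.025, 0, 0, -0.436, -1, 0.039, 0.089, 0.025, 0, 0, -0.447, -1, 0.04, 0.09, 0.025, 0, 0, -0.45, -1])

```text
clock: 27.13
eef_pos: [565.0, 302.8, 68.9]
tcp_rot: [-3.142, 0.0, 2.881]
contact_force: [-0.2, -0.1, -1.8]
opening: 0.12
grasp_force: 108.4
```

Run:
```python
from rig import r
from h import *
s=r.sense();print(s["eef_pos"],s["tcp_rot"],to(s,(564.3,302.5,17),(np.pi,0,2.882)))
```

```text
[564.97073525 302.79474139  68.88244508] [-3.14151877e+00  2.57047034e-05  2.88125017e+00] [0.0006, -0.0005, 0.0519, -0.0001, 0.0, -0.0007]
```

Lower to contact, release and back straight up.

send_rows(targets=[0.0005, 0, 0.005, 0, 0, 0, -1, 0.0005, 0, 0.015, 0, 0, 0, -1, 0.0005, 0, 0.026, 0, 0, 0, -1, 0.0005, 0, 0.036, 0, 0, 0, -1, 0.0005, 0, 0.043, 0, 0, 0, -1, 0.0005, 0, 0.048, 0, 0, 0, -1, 0.0005, 0, 0.051, 0, 0, 0, -1, 0.0005, 0, 0.052, 0, 0, 0, -1, 0.0005, 0, 0.0525, 0, 0, 0, -1])

```text
clock: 27.88
eef_pos: [564.5, 302.7, 16.4]
tcp_rot: [-3.142, 0.0, 2.88]
contact_force: [0.1, -0.1, -2.3]
opening: 0.123
grasp_force: 108.5
```

send_rows(targets=[0, 0, 0, 0, 0, 0, -0.8, 0, 0, 0, 0, 0, 0, -0.5, 0, 0, 0, 0, 0, 0, -0.2, 0, 0, 0, 0, 0, 0, -0.2, 0, 0, 0, 0, 0, 0, -0.2, 0, 0, -0.005, 0, 0, 0, -0.2, 0, 0, -0.02, 0, 0, 0, -0.2, 0, 0, -0.05, 0, 0, 0, -0.2, 0, 0, -0.085, 0, 0, 0, 0, 0, 0, -0.12, 0, 0, 0, 0, 0, 0, -0.15, 0, 0, 0, 0, 0, 0, -0.16, 0, 0, 0, 0])

```text
clock: 28.88
eef_pos: [566.6, 303.8, 182.2]
tcp_rot: [3.137, 0.005, 2.88]
contact_force: [0.2, 1.0, 1.1]
opening: 0.502
grasp_force: 0.0
```

Run:
```python
from rig import r,cams
from h import *
np.set_printoptions(precision=0,suppress=True)
s=r.sense();print(s["eef_pos"],s["contact_force"])
S=cams.grab_frame("scene");D=cams.grab_frame("side");W=cams.grab_frame("wrist")
for n,f,z in(("scene",S,20),("side",D,20)):
    for c,lo,hi in(("red",(0,170,70),(5,255,255)),("white",(0,0,170),(40,60,255)),("yel",(24,150,120),(34,255,255)),("blue",(105,150,60),(125,255,255)),("orange",(3,180,100),(14,255,255))):
        print(n,c,[(b[0],b[1][4],plane(f,[b[0]],z)[0,:2].round().tolist()) for b in blobs(f["color"],lo,hi,8)[0] if (lambda p: 350<p[0]<720 and -420<p[1]<450)(plane(f,[b[0]],z)[0])])
for lo,hi in(((105,150,60),(125,255,255)),((50,120,50),(80,255,255)),((22,120,80),(36,255,255))):
    m=blobs(W["color"],lo,hi,200);c=max(cv2.findContours(m[1],0,2)[0],key=cv2.contourArea);q=cv2.approxPolyDP(c,6,True)[:,0]
    print(np.c_[q,plane(W,q,26 if lo[0]>60 else 2)[:,:2]].tolist())
```

```text
[567. 304. 182.] [0. 1. 1.]
scene red []
scene white [([234.5, 210.6], 18, [456.0, -253.0]), ([451.1, 255.8], 55, [671.0, 355.0])]
scene yel [([444.4, 184.7], 25, [412.0, 399.0])]
scene blue [([427.0, 208.5], 890, [500.0, 325.0])]
scene orange [([316.7, 199.7], 219, [436.0, -3.0])]
side red [([374.5, 294.1], 51, [529.0, -335.0])]
side white [([338.1, 282.2], 42, [455.0, -258.0]), ([346.1, 280.0], 8, [479.0, -262.0]), ([363.8, 282.6], 75, [520.0, -291.0])]
side yel [([251.9, 138.0], 34, [438.0, 409.0])]
side blue [([275.6, 150.8], 390, [493.0, 306.0])]
side orange [([297.6, 215.4], 145, [447.0, 5.0]), ([298.6, 225.9], 30, [433.0, -33.0]), ([374.7, 293.9], 35, [530.0, -335.0])]
[[258.0, 42.0, 427.5888197251766, 284.0101201773207], [263.0, 163.0, 531.8720412434122, 255.64371127401813], [374.0, 163.0, 559.7484414686751, 359.9837580263232], [379.0, 42.0, 455.13096411216895, 387.6307175599639]]
[[208.0, 0.0, 374.4847635768623, 246.89690479904385], [235.0, 211.0, 576.9847872860739, 204.37826361072848], [312.0, 207.0, 594.4057885513758, 287.3331144180374], [313.0, 165.0, 550.0611286989352, 300.58947753402856], [262.0, 163.0, 534.1330760888103, 249.35233754075765], [256.0, 42.0, 421.1480790173645, 279.18850772547523], [363.0, 45.0, 450.16667169856606, 377.59617426028376], [364.0, 0.0, 412.4475624340661, 387.35018353065396]]
[[385.0, 0.0, 417.33199798873756, 406.35308052501716], [366.0, 0.0, 412.9145878259946, 389.1571460172454], [365.0, 45.0, 450.6517015065101, 379.4576006462207], [384.0, 35.0, 446.5856106748944, 399.0398829820115]]
```

```bash
python3 -c "
from rig import r
print(r.sign_off())"
```

```text
the job is handed in; nothing more can be done
None
```

The heatsink, fuse cap and phone plug are in the grey bin, the empty tray is back flat within about 3 mm of the mat's centre, and I handed the job in at about 29 s of the 70 s limit.

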